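# Take the rock out of a tortoise pedestal

### The arm

A 6-joint arm with a two-finger parallel gripper is mounted at the origin on the work surface. World frame = base frame: x ahead of the robot, y to its left, z up, the work surface at z = 0. Lengths are in m, angles in degrees, forces in N, time in s.
With the tool pointing down it reaches from about 0.25 to 0.775 m from the base axis. Payload 4 kg.
Tool frame: the origin (TCP) lies midway between the tips of the shut fingers; the grasp point (between the pads) lies 19 mm behind it; z points along the fingers, y is the direction in which the jaws open and shut (so a half turn about z gives the same grasp; the last joint's range is limited). The gripper opens to 85 mm and grips with 20 to 120 N. Pads are 22 mm wide; open, the fingers measure 114 mm over their backs; the gripper's body (76 mm by 85 mm) begins 54 mm behind the grasp point. The pads swing forward as they close: fully open they stand 13 mm farther back than shut.
Start: joints at [-80.449, 4.996, 78.535, -0, 96.463, -5.907], TCP at [0.147, -0.53, 0.231] pointing down, gripper open.
Joint ranges: [-177.83, 177.83], [-43.37, 116.18], [15.69, 146.23], [-61.86, 241.86], [9.47, 152.12], [-147.06, 147.06]. Speed limits (degrees/s): [159.86, 159.86, 180, 180, 180, 180].

### API

Orientations are given as a 3x3 rotation matrix whose columns are the frame's x, y, z axes.
In Python, from plant import arm, viewer gives the robot as it stands. Calls block until the motion is done:
- arm.reach(position, orientation): joint-space move of the TCP to a pose.
- arm.move_linear(position, rot=None, max_speed=0.15, guard=None): straight line of the TCP; rot=None keeps the orientation; max_speed is the mean speed in m/s. With guard (N) it stops when the force on the tool has changed by that much, and returns True; else False.
- arm.move_j(angles): joint-space move.
- arm.open_jaws() and arm.grab(grip_force=None): open the fingers fully, or close them until they stop; grip_force is the grip in N (None keeps the last).
- arm.pause(seconds).
- arm.inverse_kinematics(position, orientation): joint angles nearest the present ones, or None.
- viewer.read_camera(name): name is "side" or "top" or "wrist"; returns the picture (480x640x3 uint8, blue, green, red); there is no depth.
- viewer.camera_model(name): a dict with "intrinsics" (3x3 intrinsics, pixels), "xyz" and "attitude" of the camera in the world; the wrist camera has in their place "tool_from_camera" (4x4, takes a point from camera to tool coordinates, whose origin is the TCP and whose axes are the flange's). Camera axes: x right, y down, z forward; pixel columns grow to the right and rows downward; lengths in m; the calibration is good to about 2 mm. A picture is of the moment at which its call begins: read the wrist's pose just before it. camera_model takes no time and is no camera call.
A pose or a line that the arm cannot do raises arm.IKError and nothing moves.
- arm.job_done(): hands the job in, once; it reports no verdict.
Readings, each from a call of its own:
- arm.current_time(): time.
- arm.current_joint_pos(): joint angles.
- arm.current_joint_vel(): joint speeds.
- arm.current_joint_efforts(): joint torques, N m.
- arm.current_tcp_pos(): TCP position.
- arm.current_eef_rot(): TCP orientation.
- arm.current_force(): force on the tool from outside, world axes, zero at the start.
- arm.current_moment(): the same for the moment, N m.
- arm.current_grip_width(): finger opening in m.
Only numpy, scipy, OpenCV 4.12 (cv2) and the standard library are available. Lean on these libraries where they do the work, as an engineer would, in place of code of your own. Each camera call takes 0.05 s, during which the arm holds its last target.

### The job

The small examination pedestal on the steel table rocks because one of its four feet has worn short. Press down gently on the corners of its base plate, one after another, to find the corner that gives; then slide the levelling wedge, thin end first, under that corner's foot until it is snug but does not jack the pedestal up or push it along, and let go of it. Press that corner gently once more to make sure it no longer gives, and leave the pedestal standing steady on the wedge, with the other things left alone.

Things in the scene. Friction and masses are not known exactly. Their poses are not given: they have to be found in the camera images.
- pedestal: Pedestal to set a tortoise on, 1.8 kg, loose: square metal base plate 140 x 140 x 8 mm, covered with thin grey rubber, on four round-bottomed rubber feet (24 mm across, 20 mm high, ball-ended, centred 18 mm in from the plate's sides); plate's underside 20 mm, top 28 mm above the table. Origin at table level under the middle, x and y along the plate's sides, z up. A side push over about 8 N may slide it.
- pedestal_head (a point): Middle of the top of the pedestal's round padded head, 70 mm above the table; the head is 74 mm across, on a ribbed column 62 mm across. z is the upright axis. One foot, it is not known which, is 2 to 6.5 mm short and hangs clear of the table; the pedestal stands level on the other three. 2 to 3 N on the clear corner tips it until that foot touches; the other corners are firm.
- corner_1 (a point): Point on the top face of the pedestal's base plate straight above the centre of one of its four feet, marked by a small screw head, 28 mm above the table; the place to press. Axes as the pedestal's.
- corner_2 (a point): Point on the top face of the pedestal's base plate straight above the centre of one of its four feet, marked by a small screw head, 28 mm above the table; the place to press. Axes as the pedestal's.
- corner_3 (a point): Point on the top face of the pedestal's base plate straight above the centre of one of its four feet, marked by a small screw head, 28 mm above the table; the place to press. Axes as the pedestal's.
- corner_4 (a point): Point on the top face of the pedestal's base plate straight above the centre of one of its four feet, marked by a small screw head, 28 mm above the table; the place to press. Axes as the pedestal's.
- wedge: Levelling wedge of hard grey plastic, loose, 60 g, 84 mm long, 30 mm wide, flat underside. Its ramp, 68 mm long, rises evenly from 1.5 mm at the thin end to 12 mm; behind it stands a heel 16 mm long, 30 mm wide, 22 mm high to hold it by. x points to the thin end, z up; origin on the underside, mid-length. Under load it does not slip back out.
- wedge_heel (a point): Centre of the heel, half-way up (11 mm above the wedge's underside), 76 mm behind the thin end; grip it here across the 30 mm width (the wedge's y). Axes as the wedge's.
- wedge_ramp (a point): Point on the wedge's middle line, in the ramp, 20 mm behind the thin end. Pushed under the clear foot, the wedge is snug when 3 to 6 N of push is felt; from about 8 N on it jacks the pedestal up or slides it. Axes as the wedge's.
- wedge_nose (a point): Middle of the thin end, at the underside. Axes as the wedge's.
- tray: Bystander: shallow steel instrument tray, 160 x 120 x 22 mm; origin under its middle.
- bottle: Bystander: amber glass bottle, 60 mm across, 150 mm high; origin under its middle.
- jar: Bystander: white jar, 72 mm across, 75 mm high; origin under its middle.
There are look-alikes about, which are no part of the job. Of the things that look like the pedestal, take the one that is farthest to the robot's left at the start.

How it is judged (in metres and radians):
On the way, in this order (a step that is already met when the one before it is completed fails the run):
1. a corner of the base plate is pressed and the pedestal is felt to rock: it tips by more than 0.02 rad under the fingers (contact force between the fingers and pedestal above 1 N and angle between pedestal_head's own z axis and vertical above 0.02 rad), for 0.1 s.
2. the wedge is under the foot (ramp point within 25 mm of that corner seen from above), bears on the pedestal without jacking it up (0.3 to 6 N, level within 0.01 rad) and has been let go ((horizontal distance between wedge_ramp and corner_1 below 0.025 m or horizontal distance between wedge_ramp and corner_2 below 0.025 m or horizontal distance between wedge_ramp and corner_3 below 0.025 m or horizontal distance between wedge_ramp and corner_4 below 0.025 m) and contact force between wedge and pedestal between 0.3 and 6 N and angle between pedestal_head's own z axis and vertical below 0.01 rad and contact force between the fingers and wedge below 0.1 N), for 0.2 s.
3. the wedged corner is pressed again with more than 3 N, the load goes into the wedge (more than 3 N) and the pedestal stays level within 0.01 rad (contact force between each of the fingers, wedge and pedestal above 3 N and angle between pedestal_head's own z axis and vertical below 0.01 rad and ((horizontal distance between the grasp point and corner_1 below 0.035 m and horizontal distance between wedge_ramp and corner_1 below 0.025 m) or (horizontal distance between the grasp point and corner_2 below 0.035 m and horizontal distance between wedge_ramp and corner_2 below 0.025 m) or (horizontal distance between the grasp point and corner_3 below 0.035 m and horizontal distance between wedge_ramp and corner_3 below 0.025 m) or (horizontal distance between the grasp point and corner_4 below 0.035 m and horizontal distance between wedge_ramp and corner_4 below 0.025 m))), for 0.2 s.
At the end, for the whole second after the job is handed in: The wedge is under the foot that hung clear (its ramp's marked point within 25 mm of that corner's screw, seen from above) and bears a share of the pedestal's weight without jacking it up (0.3 to 6 N), the pedestal stands level within 0.01 rad, and both are at rest ((horizontal distance between wedge_ramp and corner_1 below 0.025 m or horizontal distance between wedge_ramp and corner_2 below 0.025 m or horizontal distance between wedge_ramp and corner_3 below 0.025 m or horizontal distance between wedge_ramp and corner_4 below 0.025 m) and contact force between wedge and pedestal between 0.3 and 6 N and angle between pedestal_head's own z axis and vertical below 0.01 rad and linear speed of each of pedestal, wedge below 0.01 m/s); the robot touches nothing.
It fails at once if the pedestal is pressed with more than 20 N (contact force between the fingers and pedestal above 20 N).
It fails at once if the wedge is forced: more than 20 N between wedge and pedestal (contact force between wedge and pedestal above 20 N).
It fails at once if the pedestal is pushed or lifted more than 5 mm from its place (distance of pedestal from where it was at the start of the episode above 0.005 m).
It fails at once if the pedestal is tipped by more than 0.15 rad (angle between pedestal_head's own z axis and vertical above 0.15 rad).
It fails at once if the tray, the bottle or the jar is moved by more than 10 mm (distance of any of tray, bottle, jar from where it was at the start of the episode above 0.01 m).
It also fails if it takes over 72 s, if anything falls off the work surface, if the arm or the gripper's body presses on something with over 40 N, if the wrist force passes 120 N, or if a joint passes its speed limit or range.

## Working session

There is one attempt and no reset: what is moved stays moved. The work goes in short steps, each a Python script; the robot and the scene stay as the last script left them, time stands still between calls to the robot, and variables do not carry over. Pictures are saved under pics/ and viewed, and the job is handed in when it is done.

```bash
ls; mkdir -p pics
python3 - <<'E'
from plant import arm, viewer
import cv2
for n in ("side","top","wrist"):
    im=viewer.read_camera(n); cv2.imwrite(f"pics/a_{n}.png",im)
    print(n,viewer.camera_model(n))
print(arm.current_time(),arm.current_tcp_pos(),arm.current_eef_rot(),arm.current_force())
E
```

```text
pics
side {'intrinsics': array([[534.82018538,   0.        , 315.32101174],
       [  0.        , 534.82018538, 231.77759003],
       [  0.        ,   0.        ,   1.        ]]), 'xyz': array([0.35699989, 0.95786797, 1.07541993]), 'attitude': array([[-0.97122732, -0.18477897,  0.15024718],
       [-0.23737024,  0.69992262, -0.67361985],
       [ 0.01930938, -0.68990221, -0.723645  ]])}
top {'intrinsics': array([[496.23306826,   0.        , 322.69566754],
       [  0.        , 496.23306826, 232.05172843],
       [  0.        ,   0.        ,   1.        ]]), 'xyz': array([0.34018233, 0.03140887, 1.17249169]), 'attitude': array([[ 7.01772403e-02, -9.76670586e-01,  2.02952509e-01],
       [-9.97534500e-01, -6.86532337e-02,  1.45483510e-02],
       [-2.75600466e-04, -2.03473093e-01, -9.79080500e-01]])}
wrist {'intrinsics': array([[334.75644862,   0.        , 318.73832296],
       [  0.        , 334.75644862, 240.95601142],
       [  0.        ,   0.        ,   1.        ]]), 'tool_from_camera': array([[ 6.46494102e-04, -9.54995845e-01, -2.96618472e-01,
         7.51971537e-02],
       [ 9.99999533e-01,  8.30554969e-04, -4.94516553e-04,
         4.57179781e-04],
       [ 7.18619200e-04, -2.96618014e-01,  9.54995936e-01,
        -1.43105178e-01],
       [ 0.00000000e+00,  0.00000000e+00,  0.00000000e+00,
         1.00000000e+00]])}
0.15 [ 0.14652708 -0.52971602  0.2303743 ] [[ 9.63828518e-01  2.66522966e-01 -3.09598314e-04]
 [ 2.66523093e-01 -9.63826955e-01  1.74396011e-03]
 [ 1.66406220e-04 -1.76339359e-03 -9.99998431e-01]] [-0.34655662 -0.4855556  -0.06599978]
```

View pics/a_top.png

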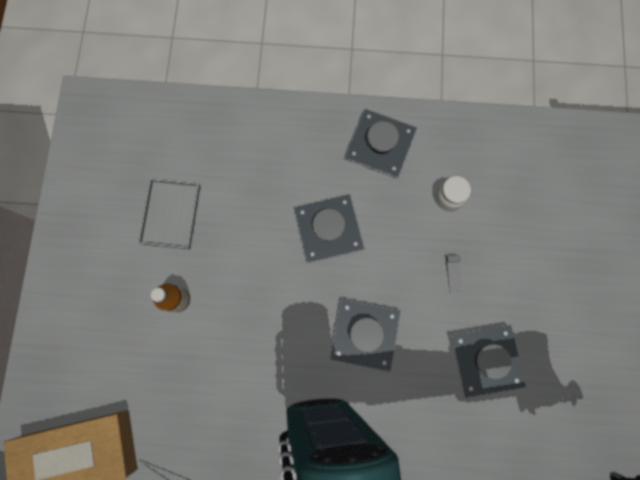

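View pics/a_side.png

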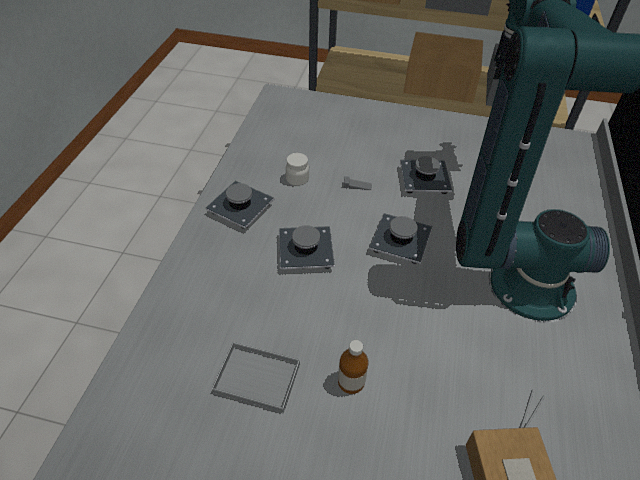

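View pics/a_wrist.png

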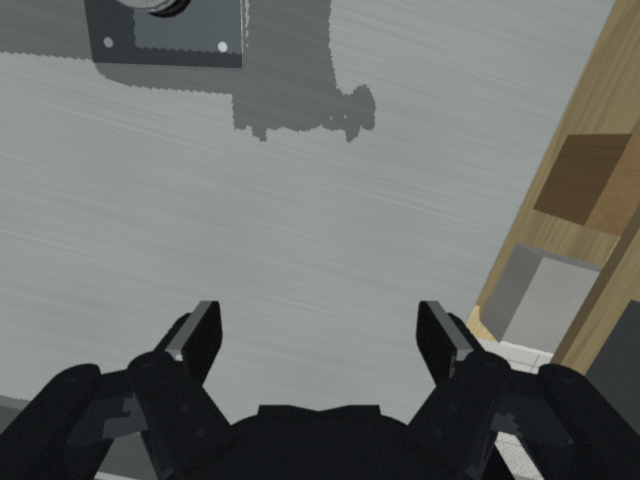

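The side and top views show four pedestal look-alikes at top pixels (381,143), (329,228), (366,333) and (487,359). The wedge is near (450,270), the jar at (454,191), the bottle at (167,297) and the tray at (170,215). Next I measure world positions.

```bash
cat > h.py <<'E'
import numpy as np, cv2
from plant import arm, viewer
def cam(name):
    m=viewer.camera_model(name)
    if name=="wrist":
        T=np.array(m["tool_from_camera"]); R=np.array(arm.current_eef_rot()); p=np.array(arm.current_tcp_pos())
        return np.array(m["intrinsics"]), R@T[:3,3]+p, R@T[:3,:3]
    return np.array(m["intrinsics"]),np.array(m["xyz"]),np.array(m["attitude"])
def ray(c,uv,z):
    K,o,R=c; d=R@np.linalg.solve(K,[uv[0],uv[1],1.]); return o+d*(z-o[2])/d[2]
def proj(c,P):
    K,o,R=c; q=K@(R.T@(np.asarray(P)-o)); return q[:2]/q[2]
E
python3 - <<'E'
from h import *
c=cam("top")
for uv in [(381,137),(329,225),(366,335),(494,362)]: print(uv,ray(c,uv,.07).round(3))
im=cv2.imread("pics/a_top.png"); 
cv2.imwrite("pics/b1.png",cv2.resize(im[170:290,270:490],None,fx=3.6,fy=3.6,interpolation=cv2.INTER_CUBIC))
g=im[:,:,0].astype(int)
# screws: bright spots in plates
for uv in [(303,213),(347,202),(358,244),(309,256)]: print(ray(c,uv,.028).round(4))
for uv in [(452,258),(450,292)]: print('wedge',ray(c,uv,.0).round(4))
s=cam("side"); i2=cv2.imread("pics/a_side.png")
for uv in [(347,183),(371,187)]: print('wedge s',ray(s,uv,.0).round(4))
cv2.imwrite("pics/b2.png",cv2.resize(i2[150:290,260:460],None,fx=4,fy=4,interpolation=cv2.INTER_CUBIC))
E
```

```text
(381, 137) [ 0.807 -0.074  0.07 ]
(329, 225) [0.586 0.035 0.07 ]
(366, 335) [ 0.347 -0.062  0.07 ]
(494, 362) [ 0.31 -0.34  0.07]
[0.6202 0.0983 0.028 ]
[ 0.6545 -0.0043  0.028 ]
[ 0.5547 -0.0361  0.028 ]
[0.5183 0.0763 0.028 ]
wedge [ 0.5418 -0.2635  0.    ]
wedge [ 0.4605 -0.2602  0.    ]
wedge s [ 0.5357 -0.2675  0.    ]
wedge s [ 0.4617 -0.2683  0.    ]
```

View pics/b1.png

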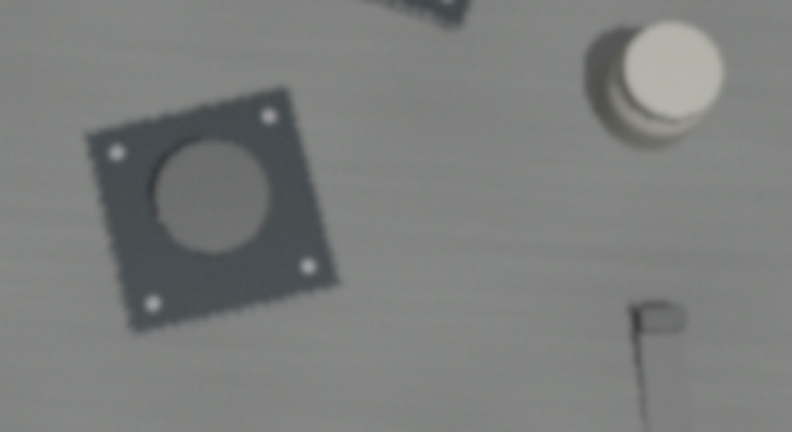

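View pics/b2.png

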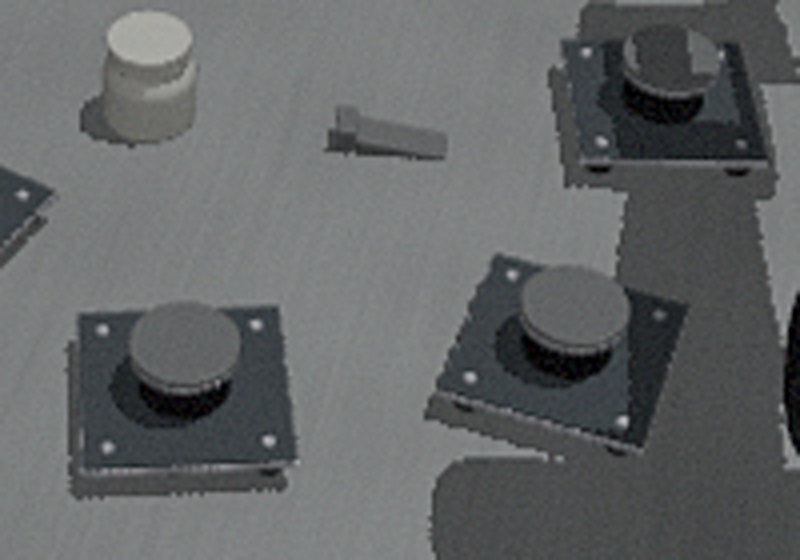

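The pedestal at (0.586, 0.035) is farthest left. The crop confirms it: whole plate, four screws and round head. The wedge is near (0.50, -0.265) with its thin end towards -x. One wrist view should cover both.

```bash
cat >> h.py <<'E'
def down(deg):
    a=np.radians(deg); c,s=np.cos(a),np.sin(a)
    return np.array([[c,s,0],[s,-c,0],[0,0,-1.]])
E
python3 - <<'E'
from h import *
arm.reach([0.54,-0.11,0.25],down(0))
arm.grab(20)
arm.pause(.2)
c=cam("wrist"); im=viewer.read_camera("wrist"); cv2.imwrite("pics/c.png",im)
import pickle; pickle.dump(c,open("c.pkl","wb"))
print(arm.current_time(),arm.current_tcp_pos(),arm.current_force(),arm.current_grip_width())
E
```

```text
3.2333 [ 0.54001446 -0.10996192  0.25002186] [0.82013745 0.41982729 0.02582411] 3.9734993700982535e-06
```

View pics/c.png

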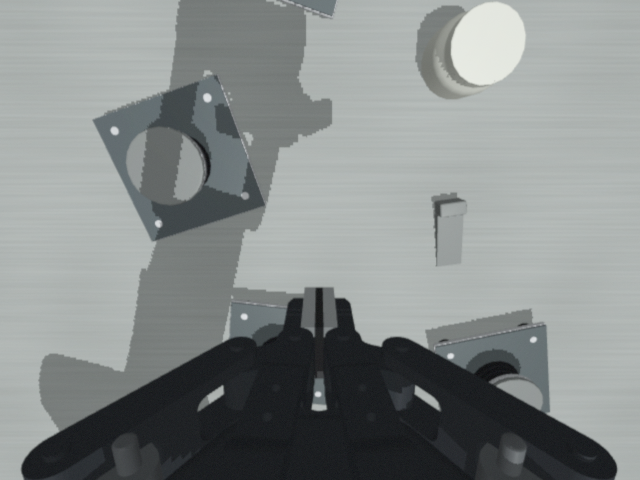

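The wrist view shows the pedestal's screws at (115,131), (207,97), (245,196) and (158,223). The wedge heel is at (450,208) and its thin end at (448,265). I refine these by centroid and compare with the top camera.

Run:
```python
from h import *
import pickle
def cen(im,uv,r):
    u,v=uv; p=im[v-r:v+r+1,u-r:u+r+1].astype(float).mean(2); w=np.clip(p-(p.max()*.5+np.median(p)*.5),0,None)
    yy,xx=np.mgrid[v-r:v+r+1,u-r:u+r+1]; return (w*xx).sum()/w.sum(),(w*yy).sum()/w.sum()
def rep(c,im,uvs,r):
    P=np.array([ray(c,cen(im,uv,r),.028)[:2] for uv in uvs]); print(P.round(4).tolist(),'mid',P.mean(0).round(4),'sides',[round(np.linalg.norm(P[i]-P[i-1]),4) for i in range(4)])
    d=P[0]-P[3]+P[1]-P[2]; print('ang',np.degrees(np.arctan2(d[1],d[0])).round(2))
    return P
cw=pickle.load(open("c.pkl","rb"))
w=cv2.imread("pics/c.png");t=cv2.imread("pics/a_top.png");s=cv2.imread("pics/a_side.png")
Pw=rep(cw,w,[(115,131),(207,97),(245,196),(158,223)],5)
Pt=rep(cam("top"),t,[(303,213),(345,202),(356,244),(312,254)],4)
Ps=None
# side: crop b2 coords/4 + (260,150)
b=[(269,440),(107,447),(102,329),(256,324)]
Ps=rep(cam("side"),s,[(260+int(a/4),150+int(q/4)) for a,q in b],3)
cv2.imwrite("pics/c2.png",cv2.resize(w[180:280,410:490],None,fx=6,fy=6,interpolation=cv2.INTER_CUBIC))
```

```text
[[0.6216, 0.1017], [0.6533, 0.0025], [0.5543, -0.0283], [0.5227, 0.0708]] mid [0.588  0.0367] sides [np.float64(0.1037), np.float64(0.1042), np.float64(0.1037), np.float64(0.1041)]
ang 17.33
[[0.6226, 0.1009], [0.6544, 0.0024], [0.5555, -0.0295], [0.5237, 0.0696]] mid [0.589  0.0358] sides [np.float64(0.1037), np.float64(0.1035), np.float64(0.104), np.float64(0.1041)]
ang 17.68
[[0.5225, 0.0719], [0.6212, 0.1039], [0.6527, 0.004], [0.5541, -0.0272]] mid [0.5876 0.0382] sides [np.float64(0.104), np.float64(0.1038), np.float64(0.1048), np.float64(0.1034)]
ang 107.6
```

View pics/c2.png

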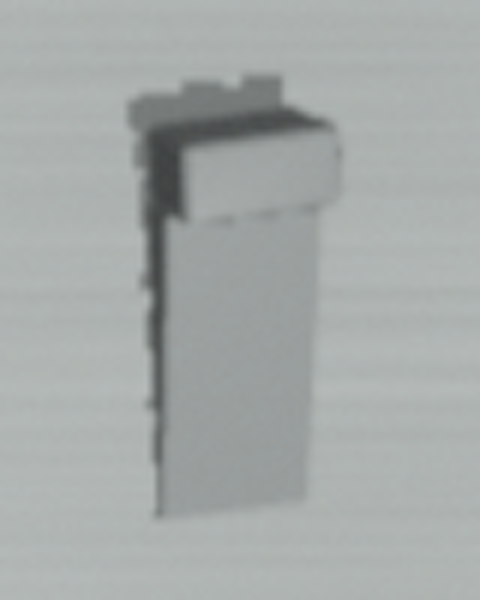

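The three cameras agree: pedestal centre is (0.588, 0.037), yaw 17.5°, screw spacing 104 mm as specified. Next I press the corners.

```bash
cat >> h.py <<'E'
cs={'A':([0.6217,0.1018],62.5),'B':([.6535,.0027],-27.5),'C':([.5545,-.0284],62.5),'D':([.5229,.0708],-27.5)}
E
python3 - <<'E'
from h import *
from scipy.spatial.transform import Rotation
# wedge measurement
import pickle
cw=pickle.load(open("c.pkl","rb"))
f=lambda u,v:(410+u/6,180+v/6)
H=np.array([ray(cw,f(*q),.022)[:2] for q in [(187,148),(330,128),(330,205),(190,220)]]); N=np.array([ray(cw,f(*q),.001)[:2] for q in [(160,516),(306,498)]])
print('heel',H.mean(0).round(4),np.linalg.norm(H[0]-H[1]),np.linalg.norm(H[1]-H[2]),'nose',N.mean(0).round(4),np.linalg.norm(N[0]-N[1]),'len',np.linalg.norm(H.mean(0)-N.mean(0)))
d=N.mean(0)-H.mean(0); print('dir',np.degrees(np.arctan2(d[1],d[0])))
e=[H[0]-H[1],H[3]-H[2],N[0]-N[1]]; print([np.degrees(np.arctan2(q[1],q[0])).round(1) for q in e])
p,y=cs['C']
arm.reach([*p,0.10],down(y))
for k in 'CDAB':
    p,y=cs[k]
    if k!='C':
        arm.move_linear([*p,0.10],rot=down(y),max_speed=.2)
    arm.move_linear([*p,0.036],max_speed=.1); arm.pause(.2)
    f0=np.array(arm.current_force())
    g=arm.move_linear([*p,0.0205],max_speed=.012,guard=4.)
    arm.pause(.2)
    print(k,g,'z',arm.current_tcp_pos()[2].round(4),'F',(np.array(arm.current_force())-f0).round(2),'t',arm.current_time())
    z=arm.current_tcp_pos()[2]
    arm.move_linear([*p,0.10],max_speed=.12)
    if z<0.0262: break
E
```

```text
heel [ 0.5376 -0.2619] 0.02653038257196026 0.014799827781766126 nose [ 0.4627 -0.2735] 0.030299887382742845 len 0.07574403249441454
dir -171.2431025782164
[np.float64(98.2), np.float64(96.4), np.float64(97.7)]
C True z 0.0277 F [-0.35 -0.25  5.59] t 6.0917
D True z 0.0276 F [ 0.98 -0.72  5.31] t 10.5333
A True z 0.0236 F [-0.36  0.82  5.31] t 15.2
```

Corner A (0.622, 0.102) gives by about 4 mm, dropping to z = 23.6 mm; the two firm corners I pressed stayed at about 27.7 mm. Next, grip the wedge.

Run:
```python
from h import *
h=[0.5378,-.2622]
arm.open_jaws()
arm.reach([*h,0.10],down(8))
arm.move_linear([*h,0.003],max_speed=.12,guard=6)
print(arm.current_tcp_pos().round(4))
arm.grab(40)
print('w',arm.current_grip_width(),arm.current_tcp_pos().round(4),arm.current_force().round(2))
arm.move_linear([*h,0.13],max_speed=.15)
print('w',arm.current_grip_width(),arm.current_time())
cv2.imwrite("pics/d_top.png",viewer.read_camera("top"));cv2.imwrite("pics/d_w.png",viewer.read_camera("wrist"))
a=cv2.imread("pics/d_top.png");b=cv2.imread("pics/d_w.png")
cv2.imwrite("pics/d.png",np.hstack([cv2.resize(a[170:290,270:490],(400,218)),cv2.resize(b[220:460,180:460],(254,218))]))
```

```text
[ 0.5386 -0.2625  0.004 ]
w 0.02898257172909775 [ 0.5382 -0.2625  0.0036] [-0.38  0.18  2.95]
w 0.029016065194178257 20.675
```

View pics/d.png

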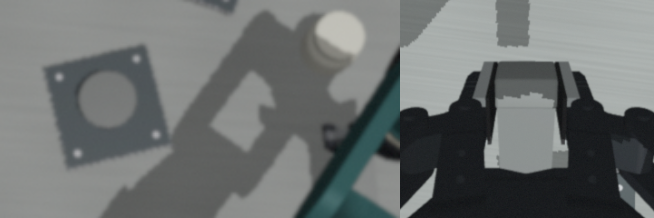

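Grip width 29 mm: the wedge is held, and the pedestal's screws haven't visibly moved. Carry it to a point outside corner A and lower it.

Run:
```python
from h import *
A=np.array(cs['A'][0]); u=np.array([np.cos(np.radians(62.5)),np.sin(np.radians(62.5))])
s=A+u*.104
arm.move_linear([*(A+[0.0,-.1]+0*u),0.15],rot=down(35),max_speed=.25)
arm.move_linear([*s,0.13],rot=down(62.5),max_speed=.2)
arm.move_linear([*s,0.02],max_speed=.12); arm.pause(.2)
f0=np.array(arm.current_force())
g=arm.move_linear([*s,0.0028],max_speed=.02,guard=2)
arm.pause(.2)
print(g,arm.current_tcp_pos().round(4),s,(arm.current_force()-f0).round(2),arm.current_grip_width(),arm.current_time())
c=cam("wrist");import pickle;pickle.dump(c,open("e.pkl","wb"))
cv2.imwrite("pics/e_w.png",viewer.read_camera("wrist"));b=viewer.read_camera("side");cv2.imwrite("pics/e_s.png",b)
a=cv2.imread("pics/e_w.png")
cv2.imwrite("pics/e.png",np.hstack([cv2.resize(a,(400,300)),cv2.resize(b[170:290,230:390],(400,300),interpolation=cv2.INTER_CUBIC)]))
```

```text
True [0.6694 0.194  0.0037] [0.66972186 0.19404913] [-0.68 -0.5   6.37] 0.02903469771435035 25.3917
```

View pics/e.png

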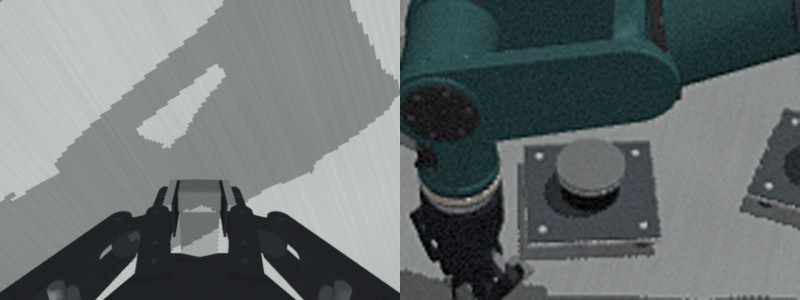

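The wedge is on the table with its nose outside corner A, but pressed down with about 6 N. I ease that off, then slide in slowly under guard.

Run:
```python
from h import *
A=np.array(cs['A'][0]); u=np.array([np.cos(np.radians(62.5)),np.sin(np.radians(62.5))])
t=np.array(arm.current_tcp_pos())
z=t[2]+.0004
for i in range(3):
    arm.move_linear([*(A+u*.104),z],max_speed=.02); arm.pause(.15)
    F=arm.current_force(); print(z.round(5),F.round(2),arm.current_tcp_pos().round(4))
    if F[2]<2: break
    z+=.0004
# free run to 76+4 mm : nose still short of the foot
g=arm.move_linear([*(A+u*.078),z],max_speed=.03,guard=6)
arm.pause(.15); p=np.array(arm.current_tcp_pos());F=arm.current_force()
print('A',g,((p[:2]-A)@u).round(4),p[2].round(4),'push',(F[:2]@u).round(2),F.round(2),arm.current_time())
```

```text
0.00402 [0.52 0.36 1.48] [0.6696 0.194  0.0037]
A False 0.0782 0.004 push -0.69 [-0.37 -0.59 -0.15] 27.075
```

Run:
```python
from h import *
A=np.array(cs['A'][0]); u=np.array([np.cos(np.radians(62.5)),np.sin(np.radians(62.5))])
z=.00402
def st(n):
    p=np.array(arm.current_tcp_pos());F=arm.current_force()
    print(n,'d',((p[:2]-A)@u).round(4),p[2].round(4),'push',(F[:2]@u).round(2),F.round(2),arm.current_time().__round__(2))
    return F[:2]@u
arm.pause(.1); f0=st('0')
g=arm.move_linear([*(A+u*.066),z],max_speed=.015,guard=2.5); arm.pause(.1); st(g)
d=.066
if not g:
    g=arm.move_linear([*(A+u*.050),z],max_speed=.007,guard=3.3); arm.pause(.2); st(g)
```

```text
0 d 0.0782 0.004 push -0.81 [-0.19 -0.82 -0.37] 27.18
False d 0.0661 0.0041 push 0.51 [ 0.17  0.48 -0.11] 28.23
False d 0.0501 0.0039 push 1.47 [ 0.57  1.36 -2.22] 30.86
```

Run:
```python
from h import *
print(arm.current_grip_width(),arm.current_force())
b=viewer.read_camera("side");cv2.imwrite("pics/f_s.png",b)
a=viewer.read_camera("top");cv2.imwrite("pics/f_t.png",a)
cv2.imwrite("pics/f.png",np.hstack([cv2.resize(a[170:290,260:420],(400,300),interpolation=cv2.INTER_CUBIC),cv2.resize(b[170:290,230:390],(400,300),interpolation=cv2.INTER_CUBIC)]))
```

```text
0.02931552512998234 [ 0.56608527  1.35838441 -2.22204001]
```

View pics/f.png

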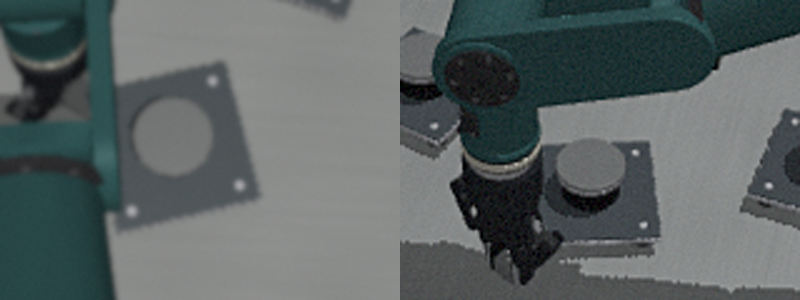

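The plate's three visible screws are clear in the top view. I measure any shift against the start picture.

```bash
cat >> h.py <<'E'
def cen(im,uv,r):
    u,v=uv; p=im[v-r:v+r+1,u-r:u+r+1].astype(float).mean(2); w=np.clip(p-(p.max()*.5+np.median(p)*.5),0,None)
    yy,xx=np.mgrid[v-r:v+r+1,u-r:u+r+1]; return np.array([(w*xx).sum()/w.sum(),(w*yy).sum()/w.sum()])
E
python3 - <<'E'
from h import *
for n,L in (("t",[(345,202),(356,244),(312,254)]),("s",[(324,231),(287,232),(285,261),(299-13,261)])):
    o=cv2.imread({"t":"pics/a_top.png","s":"pics/a_side.png"}[n]);f=cv2.imread(f"pics/f_{n}.png");d=cv2.imread("pics/d_top.png") if n=="t" else f
    c=cam({"t":"top","s":"side"}[n])
    for q in L:
        print(n,cen(o,q,4).round(2),cen(d,q,4).round(2),cen(f,q,4).round(2), ((ray(c,cen(f,q,4),.028)-ray(c,cen(o,q,4),.028))*1000).round(2))
E
```

```text
t [344.22 201.85] [344.59 201.91] [344.59 201.93] [-0.13 -0.89  0.  ]
t [355.18 243.48] [355.39 243.66] [355.39 243.65] [-0.36 -0.53  0.  ]
t [312.01 253.91] [312.16 253.97] [312.18 253.97] [-0.12 -0.41  0.  ]
s [323.49 230.56] [323.54 230.49] [323.54 230.49] [-0.07 -0.32  0.  ]
s [285.34 231.91] [284.11 229.55] [284.11 229.55] [ 5.64 -7.64  0.  ]
s [286.43 261.43] [284.62 259.87] [284.62 259.87] [ 5.95 -3.88  0.  ]
s [286.43 261.43] [284.53 259.85] [284.53 259.85] [ 6.18 -3.89  0.  ]
```

The pedestal has not moved since before wedging. Continue in small steps, watching the push.

Run:
```python
from h import *
A=np.array(cs['A'][0]); u=np.array([np.cos(np.radians(62.5)),np.sin(np.radians(62.5))])
z=.00402
for d in np.arange(.0490,.0405,-.001):
    g=arm.move_linear([*(A+u*d),z],max_speed=.008,guard=2.5); arm.pause(.06)
    p=np.array(arm.current_tcp_pos());F=arm.current_force()
    print(g,'d',((p[:2]-A)@u).round(4),p[2].round(4),'push',(F[:2]@u).round(2),F.round(2),round(arm.current_time(),2))
    if F[:2]@u>3: break
```

```text
False d 0.0489 0.0039 push 0.46 [-0.33  0.69 -2.8 ] 31.29
False d 0.048 0.0039 push 2.09 [ 1.44  1.61 -3.42] 31.62
False d 0.0471 0.0039 push 2.65 [ 1.22  2.35 -3.39] 31.96
False d 0.0463 0.004 push 3.65 [ 2.6   2.76 -3.83] 32.29
```

Push is now 3.7 N, but Fz = -3.8 N means the gripper is holding the wedge up slightly. I lower it a little onto the table, then recheck the push.

Run:
```python
from h import *
A=np.array(cs['A'][0]); u=np.array([np.cos(np.radians(62.5)),np.sin(np.radians(62.5))])
def st(n):
    p=np.array(arm.current_tcp_pos());F=arm.current_force()
    print(n,'d',((p[:2]-A)@u).round(4),p[2].round(4),'push',(F[:2]@u).round(2),F.round(2),round(arm.current_time(),2)); return F
z=.00402; d=.046
for i in range(4):
    z-=.0003
    arm.move_linear([*(A+u*d),z],max_speed=.01,guard=5); arm.pause(.1)
    F=st(z)
    if F[2]>-.7: break
for i in range(5):
    if F[:2]@u>3.2: break
    d-=.0007
    arm.move_linear([*(A+u*d),z],max_speed=.008,guard=3); arm.pause(.1); F=st(d)
```

```text
0.00372 d 0.0462 0.0039 push 4.37 [ 1.44  4.18 -3.9 ] 32.64
0.0034200000000000003 d 0.0461 0.0037 push 4.6 [ 0.53  4.92 -2.68] 32.99
0.0031200000000000004 d 0.0462 0.0036 push 3.82 [-0.06  4.34  1.43] 33.34
```

Wedge flat on the table with a 3.8 N push: snug. Release, back off straight up, and look.

Run:
```python
from h import *
A=np.array(cs['A'][0]); u=np.array([np.cos(np.radians(62.5)),np.sin(np.radians(62.5))])
arm.open_jaws(); arm.pause(.1)
p=np.array(arm.current_tcp_pos()); print(p.round(4),arm.current_grip_width(),arm.current_force().round(2))
arm.move_linear([p[0],p[1],.03],max_speed=.05)
q=A+u*.05
arm.move_linear([*q,.22],max_speed=.2)
arm.pause(.2)
c=cam("wrist"); a=viewer.read_camera("wrist"); cv2.imwrite("pics/g_w.png",a)
import pickle;pickle.dump(c,open("g.pkl","wb"))
t=viewer.read_camera("top");cv2.imwrite("pics/g_t.png",t)
s=viewer.read_camera("side");cv2.imwrite("pics/g_s.png",s)
print(arm.current_time())
```

```text
[0.6429 0.1425 0.0031] 0.0852638706056759 [0.2  1.05 0.11]
36.175
```

View pics/g_w.png

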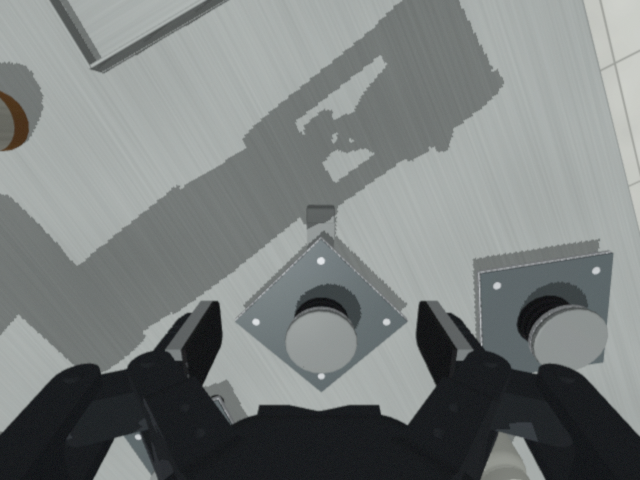

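The wedge is under the near corner: heel top at (321,211), screw A at (321,261), B to D at (256,322), (321,376) and (387,322). Measuring.

Run:
```python
from h import *
import pickle
c=pickle.load(open("g.pkl","rb")); im=cv2.imread("pics/g_w.png")
for q in [(321,261),(387,322),(321,376),(256,322)]: print(q,cen(im,q,5).round(1),ray(c,cen(im,q,5),.028).round(4))
cv2.imwrite("pics/g.png",cv2.resize(im[195:275,280:360],(640,640),interpolation=cv2.INTER_CUBIC))
o=cv2.imread("pics/d_top.png");t=cv2.imread("pics/g_t.png");ct=cam("top")
for q in [(303,213),(345,202),(356,244),(312,254)]:
    print(((ray(ct,cen(t,q,4),.028)-ray(ct,cen(o,q,4),.028))*1000).round(2))
```

```text
(321, 261) [320.4 260.4] [0.6213 0.1007 0.028 ]
(387, 322) [386.1 321.5] [0.6531 0.0015 0.028 ]
(321, 376) [320.8 375.8] [ 0.554  -0.0301  0.028 ]
(256, 322) [255.5 321.5] [0.5223 0.069  0.028 ]
[2.72 5.92 0.  ]
[ 0.02 -0.01  0.  ]
[-0.02  0.04  0.  ]
[-0.03 -0.04  0.  ]
```

View pics/g.png

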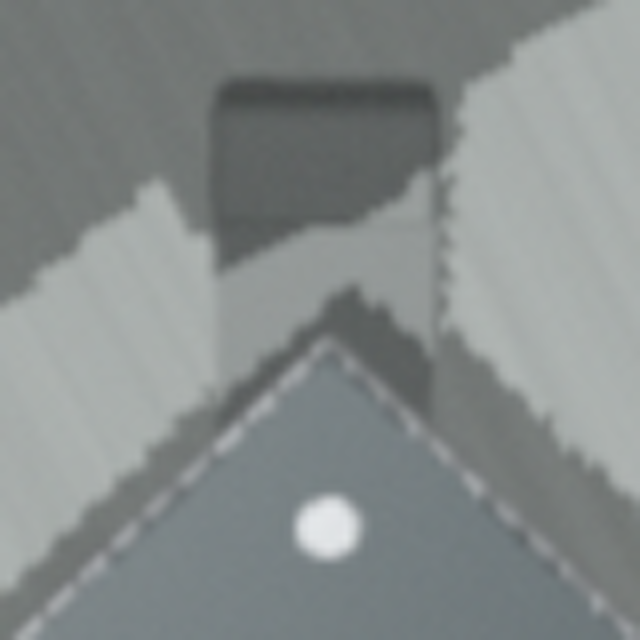

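The pedestal hasn't moved (three screws within 0.05 mm) and the wedge is centred. Now the confirming press on corner A.

Run:
```python
from h import *
import pickle
c=pickle.load(open("g.pkl","rb")); A=np.array([.6215,.1012]); u=np.array([np.cos(np.radians(62.5)),np.sin(np.radians(62.5))])
H=ray(c,(320.6,214.4),.022)[:2]; v=H-A; print('heel rel: along',(v@u).round(4),'across',(v@[-u[1],u[0]]).round(4))
arm.grab(20)
arm.move_linear([*A,0.10],max_speed=.2)
arm.move_linear([*A,0.036],max_speed=.1); arm.pause(.2)
f0=np.array(arm.current_force())
g=arm.move_linear([*A,0.0225],max_speed=.01,guard=4.5)
arm.pause(.1)
for i in range(3):
    print(g,'z',arm.current_tcp_pos()[2].round(4),'F',(np.array(arm.current_force())-f0).round(2),arm.current_time()); arm.pause(.2)
```

```text
heel rel: along 0.0481 across -0.0001
True z 0.0295 F [-0.49 -0.44  4.79] 39.6083
True z 0.0295 F [-0.1  -0.44  6.08] 39.8083
True z 0.0295 F [-0.11 -0.92  5.57] 40.0083
```

The corner no longer gives, but z = 29.5 mm is 1.8 mm higher than the firm corners read. That could mean it is jacked up, so I compare screw positions sub-pixel across cameras.

Run:
```python
from h import *
print(arm.current_grip_width(),arm.current_tcp_pos().round(4))
arm.move_linear([.6215,.1012,.05],max_speed=.1)
arm.move_linear([.60,-.12,.2],max_speed=.25); arm.pause(.1)
s=viewer.read_camera("side");t=viewer.read_camera("top");cv2.imwrite("pics/h_s.png",s);cv2.imwrite("pics/h_t.png",t)
print(arm.current_time())
so=cv2.imread("pics/a_side.png");to=cv2.imread("pics/a_top.png")
for n,o,f,L in (("top",to,t,[(303,213),(345,202),(356,244),(312,254)]),("side",so,s,[(286,262),(285,232),(324,231),(327,260)])):
    for q,k in zip(L,"ABCD"): print(n,k,cen(o,q,4).round(2),(cen(f,q,4)-cen(o,q,4)).round(2))
cv2.imwrite("pics/h.png",np.hstack([cv2.resize(so[200:290,260:350],(400,400),interpolation=cv2.INTER_CUBIC),cv2.resize(s[200:290,260:350],(400,400),interpolation=cv2.INTER_CUBIC)]))
```

```text
7.407898803147108e-05 [0.6215 0.1012 0.0295]
42.0
top A [302.   211.96] [0.08 0.01]
top B [344.22 201.85] [0.37 0.07]
top C [355.18 243.48] [0.16 0.19]
top D [312.01 253.91] [0.14 0.02]
side A [286.43 261.43] [ 0.33 -0.33]
side B [285.33 231.91] [ 0.03 -0.25]
side C [323.49 230.56] [0.07 0.01]
side D [326.7  259.65] [ 0.42 -0.12]
```

View pics/h.png

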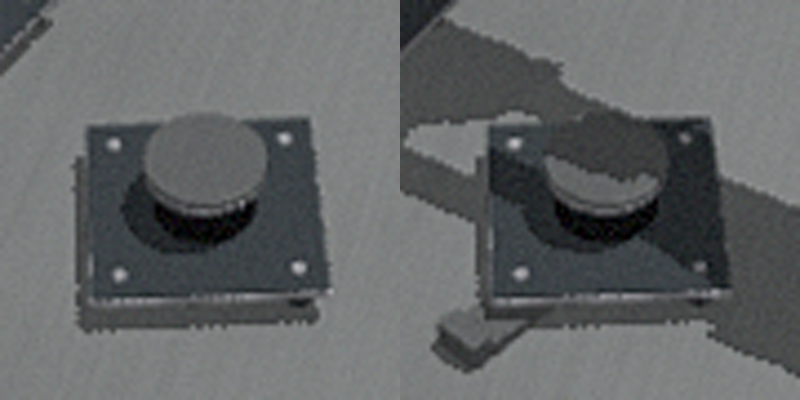

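Run:
```python
from h import *
so=cv2.imread("pics/a_side.png");e=cv2.imread("pics/e_s.png");h=cv2.imread("pics/h_s.png");g=cv2.imread("pics/g_s.png")
def bl(im,q,r=3):
    u,v=q;p=im[v-r:v+r+1,u-r:u+r+1].astype(float).mean(2);w=np.clip(p-np.percentile(p,60),0,None)
    yy,xx=np.mgrid[v-r:v+r+1,u-r:u+r+1]; return np.array([(w*xx).sum()/w.sum(),(w*yy).sum()/w.sum()]).round(2),p.max()
for q,k in zip([(286,262),(285,232),(324,231),(327,260)],"ABCD"): print(k,*[(bl(i,q)[0].tolist(),int(bl(i,q)[1])) for i in (so,e,h,g)])
P=np.array([.6215,.1012,.028]);c=cam("side");print(proj(c,P+[0,0,.001])-proj(c,P))
# plate front edge (bright line) rows per column, sub-pixel
for x in (285,290,300,310,320,326):
    print(x,[ (lambda col: round(float((np.arange(262,282)*np.clip(col-col.mean(),0,None)**2).sum()/(np.clip(col-col.mean(),0,None)**2).sum()),2))(i[262:282,x].astype(float).mean(1)) for i in (so,e,h)])
tt=[cv2.imread("pics/%s.png"%n) for n in("a_top","d_top","h_t")]
for q,k in zip([(302,212),(345,202),(356,244),(312,254)],"ABCD"): print(k,*[(bl(i,q,4)[0].tolist(),int(bl(i,q)[1])) for i in tt])
c=cam("top");print(proj(c,P+[0,0,.001])-proj(c,P))
```

```text
A ([286.47, 261.41], 164) ([286.61, 261.23], 181) ([286.68, 261.14], 167) ([286.63, 261.11], 176)
B ([285.15, 232.06], 170) ([285.22, 231.93], 186) ([285.3, 231.84], 179) ([285.32, 231.84], 188)
C ([323.59, 230.73], 168) ([323.71, 230.66], 175) ([324.08, 230.29], 112) ([323.73, 230.63], 172)
D ([326.79, 259.78], 173) ([326.96, 259.64], 184) ([326.64, 260.34], 111) ([326.94, 259.66], 184)
[-0.00759775 -0.25334056]
285 [276.87, 275.75, 274.99]
290 [276.56, 275.2, 276.32]
300 [277.63, 276.82, 276.88]
310 [277.47, 275.66, 274.28]
320 [276.77, 276.44, 276.65]
326 [276.69, 276.52, 276.51]
A ([301.99, 211.92], 152) ([302.1, 211.93], 165) ([302.09, 211.93], 167)
B ([344.3, 201.8], 149) ([344.58, 201.89], 158) ([344.6, 201.89], 162)
C ([355.2, 243.49], 153) ([355.42, 243.65], 166) ([355.79, 243.98], 110)
D ([312.04, 253.87], 156) ([312.23, 253.98], 169) ([311.21, 253.25], 114)
[-0.01746349 -0.1020727 ]
```

The side camera shows only about 0.4 to 0.5 mm rise at A and B (about 0.004 rad), which disagrees with the finger height. I touch B, A and D lightly to settle it.

Run:
```python
from h import *
P={'B':([.6533,.0020],-27.5),'A':([.6215,.1012],62.5)}
arm.reach([*P['B'][0],.09],down(-27.5))
for k in 'BA':
    p,y=P[k]
    if k!='B': arm.move_linear([*p,.09],rot=down(y),max_speed=.25)
    arm.move_linear([*p,.034],max_speed=.12); arm.pause(.15)
    f0=np.array(arm.current_force())
    g=arm.move_linear([*p,.0235],max_speed=.01,guard=1.8)
    z1=arm.current_tcp_pos()[2]; F1=(arm.current_force()-f0)[2]; arm.pause(.1)
    print(k,g,z1.round(5),F1.round(2),arm.current_tcp_pos()[2].round(5),(arm.current_force()-f0).round(2),round(arm.current_time(),2))
    arm.move_linear([*p,.05],max_speed=.15)
```

```text
B True 0.02782 4.55 0.02779 [ 0.45 -0.29  5.37] 45.1
A True 0.02962 3.43 0.02955 [-0.22 -1.15  4.68] 48.58
```

Run:
```python
from h import *
A=np.array(cs['A'][0]); u=np.array([np.cos(np.radians(62.5)),np.sin(np.radians(62.5))])
arm.move_linear([*(A+u*.05),.16],max_speed=.25)
s=viewer.read_camera("side");t=viewer.read_camera("top");cv2.imwrite("pics/i_s.png",s);cv2.imwrite("pics/i_t.png",t)
print(arm.current_time(),arm.current_tcp_pos())
def bl(im,q,r=3):
    u,v=q;p=im[v-r:v+r+1,u-r:u+r+1].astype(float).mean(2);w=np.clip(p-np.percentile(p,60),0,None)
    yy,xx=np.mgrid[v-r:v+r+1,u-r:u+r+1]; return np.array([(w*xx).sum()/w.sum(),(w*yy).sum()/w.sum()]).round(2),p.max()
L=[cv2.imread("pics/%s.png"%n) for n in("e_s","g_s","i_s")]
for q,k in zip([(286,262),(285,232),(324,231),(327,260)],"ABCD"): print(k,*[(bl(i,q)[0].tolist(),int(bl(i,q)[1])) for i in L])
L=[cv2.imread("pics/%s.png"%n) for n in("d_top","g_t","i_t")]
for q,k in zip([(302,212),(345,202),(356,244),(312,254)],"ABCD"): print(k,*[(bl(i,q,4)[0].tolist(),int(bl(i,q,4)[1])) for i in L])
```

```text
49.6 [0.64298875 0.14528712 0.15625102]
A ([286.61, 261.23], 181) ([286.63, 261.11], 176) ([286.71, 261.11], 181)
B ([285.22, 231.93], 186) ([285.32, 231.84], 188) ([285.32, 231.84], 187)
C ([323.71, 230.66], 175) ([323.73, 230.63], 172) ([323.72, 230.68], 171)
D ([326.96, 259.64], 184) ([326.94, 259.66], 184) ([326.94, 259.62], 182)
A ([302.1, 211.93], 165) ([299.28, 210.89], 97) ([299.86, 214.95], 88)
B ([344.58, 201.89], 158) ([344.57, 201.9], 158) ([344.58, 201.89], 157)
C ([355.42, 243.65], 166) ([355.42, 243.65], 166) ([355.41, 243.66], 166)
D ([312.23, 253.98], 169) ([312.26, 253.98], 171) ([312.26, 253.99], 169)
```

Corner heights match across pictures. In the top view, B, C and D moved by less than 0.03 px between before wedging and now, and A by less than 0.02 px (about 0.1 px per mm). Pressing B produced no rocking, so the pedestal is level. The higher finger reading at A also fits a gap of about 5.8 mm, which is what the ramp geometry gives (5.7 to 5.9 mm). The arm is clear of everything, so I hand in.

Run:
```python
from h import *
A=np.array(cs['A'][0])
arm.move_linear([A[0]-.02,A[1]+.02,.22],max_speed=.15); arm.pause(.3)
print(arm.current_force().round(2),arm.current_time())
arm.job_done()
```

```text
[0.67 0.28 0.79] 50.5667
the job is handed in; nothing more can be done
```

I found the short foot, slid the wedge under it until snug, released it, pressed the corner again and handed the job in at 50.6 s. One height check disagreed with the others (below).

- **Finding the corner:** I took the leftmost of the four look-alikes. Corners C and D were firm at z ≈ 27.7 mm. Corner A (0.622, 0.102) gave, going down to 23.6 mm under about 5 N, so I stopped there. I only touched B later, after wedging, and it was firm at 27.8 mm.
- **Wedging:** I pushed the wedge in along the diagonal to about 3.8 N and let go. The last close-up put it centred under A, with the ramp point about 8 to 10 mm past the screw.
- **Final press on A:** It did not give under 4.7 to 6 N, twice, each time resting at z ≈ 29.5 mm.
- **What agreed:** In the top view, all four screws stayed within about 0.03 px of where they were before wedging, which suggests the pedestal is level and unmoved. Pressing B did not rock it.
- **What disagreed:** The finger read A about 1.8 mm higher than the firm corners. The side view suggested a rise of about 0.4 to 0.5 mm at A and B. If the finger reading were real, the pedestal would be tilted about 0.017 rad, over the 0.01 limit. I trusted the top view, because a height offset at A's press point would also explain why the wedge went in to a gap of about 5.8 mm rather than the 4 mm I first felt. I did not find out what causes that offset.
- **Not measured:** the force between wedge and pedestal after release. I inferred it from the push just before letting go.

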